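# Lock a sanding block under the hold-down plate

### The job

The wooden sanding block in the glue-up fixture is to be held down while its new sole sets. First push the block along its channel fully home against the end stop; then bring the aluminium hold-down plate, tilt its oblong eye past the wide head of the steel stud, level it so that the plate lies across the block with its tab over the block, and slide it until the eye drops over the round boss at the stud's foot and the plate lies flat and square across the fixture, unable to lift off. Let go of everything and leave the other things on the table where they stand.

Things in the scene. Friction and masses are not known exactly. Their poses are not given: they have to be found in the camera images.
- fixture: Fixed plywood board 250x176x12 mm (own x -137..113, y -106..70). Origin at table height; x, the channel's direction, points roughly away from the robot. The channel runs along x at y = +20, 55 mm wide, floor 12 mm over the table, rails 26 mm; end stop (32 mm high) face at x = +80.5. Beside it a wooden riser (x -21..91, y -97.5..-7.5), top 43 mm over the table, carries the stud.
- stud_seat (a point): Foot of the upright steel stud on the riser's top, at (35, -50, 43) mm of the fixture, axes as the fixture's. Round it a boss 40 mm across, 5 mm high, chamfered; then a stem 12 mm across; then a round head 58 mm across, 7 mm thick, its underside 26 mm and its top 33 mm above this point.
- block_center (a point): Centre of the wooden sanding block, 91 mm long, 51 wide, 31 tall, about 0.15 kg, loose in the channel, its length (own y) along it. It starts 45 to 95 mm short of the end stop; home, its end touches the stop and its centre is at (35, 20) mm of the fixture, its top level with the riser's.
- plate_eye (a point): Centre of the hold-down plate's oblong eye, 3 mm above the underside. The eye goes through: 68 mm along the plate's x by 46 mm along its y. Round it a nose bar 12 mm wide on the -y side, side bars 13 mm wide; on the +y side the plate is solid from 23 to 105 mm. Seated: on the stud's axis, 46 mm over the table, axes as the fixture's.
- plate: The loose aluminium plate, 94 mm (x) by 140 mm (y) by 6 mm, about 0.16 kg; first flat on the table, tab up. Origin under the eye's centre; -y points to the nose, z to the tab's side. Nose tilted down 30 degrees, the nose bar fits under the head's far rim (the rim away from the tab) with the rest above the head; drawn back near the stem, it can be levelled past the head.
- plate_tab (a point): Grip point on the plate's upright tab, 85 mm from the eye's centre towards the plate's +y and 23 mm above it. The tab is 8 mm thick (y), 40 mm wide (x), its top 41 mm above the plate's underside; axes as the plate's.
- block: The same sanding block; origin under its centre, z up, own y its length.
- glue_bottle: Bystander, leave alone: white glue bottle with red spout, upright, 45 mm wide, 118 mm tall; origin under its middle, at table height.
- screw_jar: Bystander, leave alone: glass jar with black lid, upright, 59 mm wide, 85 mm tall; origin under its middle, at table height.
- spring_clamp: Bystander, leave alone: orange spring clamp lying flat, 44x85x24 mm; origin under its middle, at table height.
- tape_measure: Bystander, leave alone: yellow tape measure lying flat, 62x78x33 mm; origin under its middle, at table height.
- solder_spool: Bystander, leave alone: blue spool, standing on its flange, 52 mm wide, 35 mm tall; origin under its middle, at table height.
There are look-alikes about, which are no part of the job. Leave any green or turquoise look-alike of the block alone.

How it is judged:
By the outcome, as a careful person would: the job done as asked, in the order asked, and still so for the second after the job is handed in, with the robot touching nothing.
It also fails if it takes over 70 s, if anything falls off the work surface, if the arm or the gripper's body presses on something with over 40 N, if the wrist force passes 120 N, or if a joint passes its speed limit or range.

### The arm

A 7-joint arm with a two-finger parallel gripper is mounted at the origin on the work surface; the furniture and walls round the work are solid. World frame = base frame: x ahead of the robot, y to its left, z up, the work surface at z = 0. Lengths are in m, angles in rad, forces in N, time in s.
With the tool pointing down it reaches from about 0.4 to 0.85 m from the base axis. Payload 10.4 kg.
Tool frame: the origin (TCP) lies between the finger pads; the fingertips stand 22 mm ahead of it and the grasp point (between the pads) lies 3 mm ahead of it (tcp_to_tips is the distance from the TCP to the fingertips, in m); z points along the fingers, y is the line along which they close (so a half turn about z gives the same grasp; the last joint's range is limited). The gripper opens to 85 mm and grips with 20 to 120 N. Pads are 22 mm wide; open, the fingers measure 114 mm over their backs; the gripper's body (76 mm by 85 mm) begins 54 mm behind the grasp point. The pads swing forward as they close: fully open they stand 13 mm farther back than shut.
Start: joints at [-1.154, 0.332, -0.065, 1.46, 0.022, 1.35, -0.088], TCP at [0.266, 0.566, 0.253] pointing down, gripper open.
Joint ranges: [-2.6, 2.6], [-0.5, 2.12], [-1.47, 1.34], [0.16, 2.42], [-1.27, 4.41], [0.06, 2.06], [-2.6, 2.6]. Speed limits (rad/s): [2.22, 2.22, 2.79, 2.79, 3.14, 3.14, 3.14].

### API

Orientations are given as a rotation vector (axis times angle).
In Python, from rig import read_state, get_image, finish_job, tcp_to_tips gives the robot as it stands.
- The arm moves only by the shell command python3 -m inch 'ROWS'. ROWS is JSON, a list of rows, each a list of 7 numbers: the shift along the tool's x, y, z scaled (see below), then the turn, a rotation vector about the tool's x, y, z scaled (see below), then the opening, from 0 (shut) to 1 (fully open). In form: [[x, y, z, wx, wy, wz, hand], ...]. A call has 1 to 8 rows; each row is the pose to reach, as a shift and turn from the pose commanded when the call began, along the tool's axes at that moment; what a row does not reach only later rows make up. The controller multiplies each number of a shift by 0.1 m and each number of a turn by 0.5 rad. A row lasts 1/10 s, in which the tool goes at most 50 mm and 8.59 degrees, less where a joint would pass 70% of its speed; a pose out of reach is approached as far as the arm can. A call with a number of a shift or a turn outside -1 to 1 is refused whole. A call with a gripper value outside its range is refused whole. The fingers move at their own pace and stop on an object; the grip force is fixed at half the most. Time passes only in rows, so rows that repeat a pose let the fingers close. It gives the time, the measured TCP pose, the force, the opening and the grip force at its end, in the units of the state.
- read_state(): the state, without advancing time (a new reading comes with each control period).
- get_image(name): name is "scene" or "top"; returns a dict with "color" (400x640x3 uint8, blue, green, red), "mtx" (3x3 intrinsics, pixels), "world_to_cam" (4x4, takes a point from world to camera coordinates). Camera axes: x right, y down, z forward; pixel columns grow to the right and rows downward; lengths in m; the calibration is good to about 2 mm. A picture is of the moment at which its call begins. There is no depth.
- finish_job(): hands the job in; it is judged then, once.
The state is a dict: "time_s": time; "qpos": joint angles; "joint_velocities": joint speeds; "tau": joint torques, N m; "position": TCP position; "tcp_rot": TCP orientation; "contact_force": force on the tool from outside, world axes, zero at the start; "ft_torque": the same for the moment, N m; "gripper_width": finger opening in m; "gripper_force": force on a finger pad.
Only numpy, scipy, OpenCV 4.12 (cv2) and the standard library are available. Lean on these libraries where they do the work, as an engineer would, in place of code of your own. Each camera call takes 0.05 s, during which the arm holds its last target. There are 200 camera calls.

## Working session

There is one attempt and no reset: what is moved stays moved. The work goes in short steps, Python scripts to look and compute and a shell command to move; the robot and the scene stay as the last step left them, time stands still between calls to the robot, and variables do not carry over. Pictures are saved under pics/ and viewed, at most 12 in all, crops included, and the job is handed in when it is done.

```bash
ls; mkdir -p pics
python3 - <<'E'
from rig import *
import cv2
for n in("scene","top"):
    d=get_image(n); cv2.imwrite(f"pics/{n}0.png",d["color"]); print(n,d["mtx"].tolist(),d["world_to_cam"].round(4).tolist())
s=read_state();print(s,tcp_to_tips)
E
```

```text
pics
scene [[461.07581903847426, 0.0, 317.75506036817205], [0.0, 461.07581903847426, 205.04532983224397], [0.0, 0.0, 1.0]] [[0.472, -0.8815, 0.0168, -0.2061], [-0.562, -0.3155, -0.7646, 0.3767], [0.6792, 0.3514, -0.6443, 1.0222], [0.0, 0.0, 0.0, 1.0]]
top [[454.42934635756745, 0.0, 323.29137810196556], [0.0, 454.42934635756745, 203.6834775810944], [0.0, 0.0, 1.0]] [[0.023, -0.9997, -0.0103, 0.0361], [-0.9904, -0.0214, -0.1363, 0.5279], [0.1361, 0.0133, -0.9906, 1.1513], [0.0, 0.0, 0.0, 1.0]]
{'time_s': 0.1, 'qpos': array([-1.15359647,  0.33282957, -0.06468518,  1.46086066,  0.02162194,
        1.3498681 , -0.08851122]), 'joint_velocities': array([ 4.14790676e-04, -4.51550367e-05,  5.12886108e-04, -1.02716041e-03,
        1.43999217e-03, -1.21641788e-05, -3.26379330e-04]), 'tau': array([ 9.95249065e-04, -6.26744056e+01,  4.90408740e-02, -3.92428493e+01,
        1.64236670e-02,  7.00495031e-03, -4.20750325e-05]), 'position': array([0.26598686, 0.56524564, 0.25258079]), 'tcp_rot': array([-6.85240511e-01, -3.06574816e+00,  1.97031924e-03]), 'contact_force': array([-0.08546595, -0.24605293,  0.18501949]), 'ft_torque': array([-0.03782455,  0.00773698, -0.04086238]), 'gripper_force': 0.0, 'gripper_width': 0.08527267781443638} 0.022
```

View pics/scene0.png

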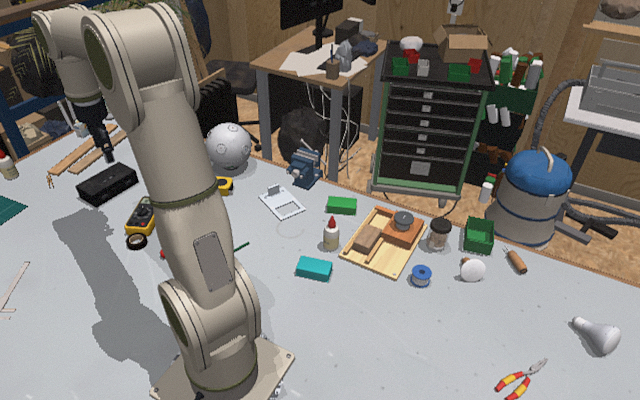

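View pics/top0.png

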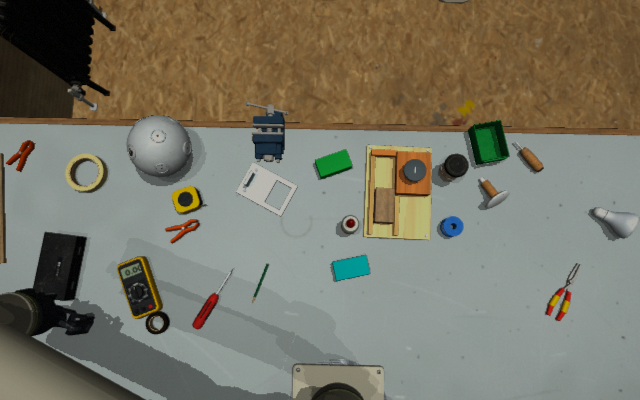

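The scene camera shows the fixture at about (385,240). In the top view the board spans (365–432, 146–240), with the stud head at (414,170), the brown block at (385,205), and the white plate at (267,189) with its tab at (249,182). I'll zoom in for edges.

```bash
cat > h.py <<'E'
import numpy as np, cv2
from rig import *
from scipy.spatial.transform import Rotation as R
np.set_printoptions(precision=4,suppress=True)
def cast(d,uv,z):
    uv=np.atleast_2d(np.asarray(uv,float)); T=d["world_to_cam"]; Rm=T[:3,:3]; c=-Rm.T@T[:3,3]
    r=np.c_[uv,np.ones(len(uv))]@np.linalg.inv(d["mtx"]).T@Rm
    return c+r*((z-c[2])/r[:,2])[:,None]
def proj(d,P):
    P=np.atleast_2d(P); q=(P@d["world_to_cam"][:3,:3].T+d["world_to_cam"][:3,3])@d["mtx"].T
    return q[:,:2]/q[:,2:]
def rel(tgt_p,tgt_R):
    "shift (x0.1 m) and turn (x0.5 rad) in the tool axes from the current pose"
    s=read_state(); R0=R.from_rotvec(s["tcp_rot"])
    return R0.inv().apply(tgt_p-s["position"])/0.1,(R0.inv()*tgt_R).as_rotvec()/0.5
E
python3 - <<'E'
from h import *
d=get_image("top"); c=d["color"]
cr=cv2.resize(c[140:245,230:440],None,fx=3.8,fy=3.8,interpolation=cv2.INTER_CUBIC); cv2.imwrite("pics/crop1.png",cr)
d=get_image("scene"); c=d["color"]
cr=cv2.resize(c[180:280,255:455],None,fx=4,fy=4,interpolation=cv2.INTER_CUBIC); cv2.imwrite("pics/crop2.png",cr)
E
```

```text
(no output)
```

View pics/crop1.png

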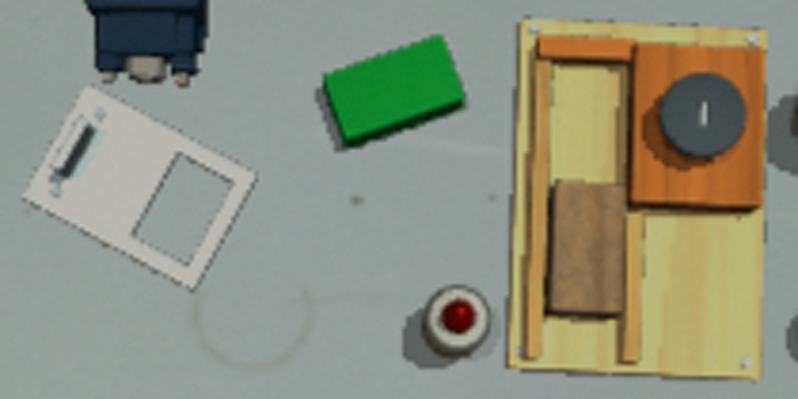

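View pics/crop2.png

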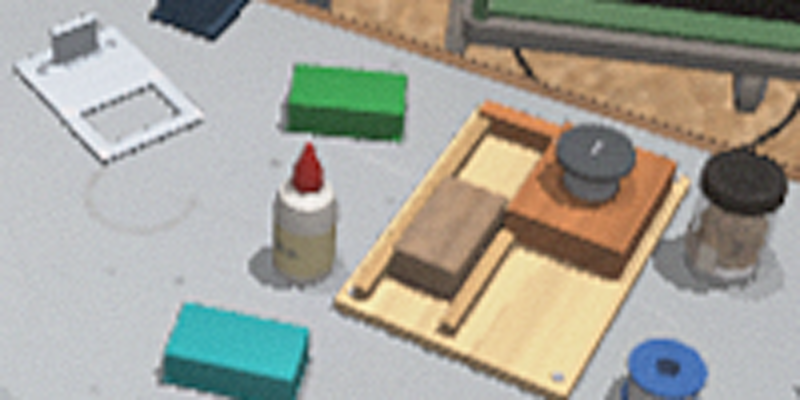

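The crops show clear outlines:
- **Plate:** corners at (92,88), (257,177), (193,290) and (25,195), with the tab at its left end.
- **Block:** top at about (552–625, 180–315), well short of the stop.
- **Stud head:** centre at about (703,115) in crop1.

Next I'll measure them with masks.

Run:
```python
from h import *
d=get_image("top"); c=d["color"]; hsv=cv2.cvtColor(c,cv2.COLOR_BGR2HSV)
T=d["world_to_cam"]; print("cam",-T[:3,:3].T@T[:3,3])
def comp(m,u,v):
    n,l=cv2.connectedComponents(m.astype(np.uint8)); m=(l==l[v,u]).astype(np.uint8)
    k=max(cv2.findContours(m,cv2.RETR_EXTERNAL,cv2.CHAIN_APPROX_NONE)[0],key=cv2.contourArea)
    return m,k[:,0].astype(float)
def rect(P):
    r=cv2.minAreaRect((P[:,:2]*1000).astype(np.float32)); return r,cv2.boxPoints(r)
px=lambda a:(np.array(a,float)+.5)/3.8-.5+[230,140]
# plate
m=(hsv[...,2]>190)&(hsv[...,1]<30)
print("platepix",c[190,262],c[200,255-30],c[183,265])
H,S,V=[hsv[...,i].astype(int) for i in range(3)]
print("hsv plate",hsv[195,260],"table",hsv[215,300],"block",hsv[205,385],"board",hsv[220,420],"riser",hsv[190,405],"head",hsv[165,412])
print("plate corners hand",cast(d,px([[92,88],[257,177],[193,290],[25,195]]),.006)[:,:2]*1000)
print("eye hand",cast(d,px([[181,152],[236,182],[188,266],[131,233]]),.006)[:,:2]*1000)
print("board hand",cast(d,px([[522,18],[767,30],[760,380],[508,368]]),.012)[:,:2]*1000)
print("riser hand",cast(d,px([[633,44],[765,44],[760,208],[629,205]]),.043)[:,:2]*1000)
print("head hand",cast(d,px([[703,115]]),.076)[:,:2]*1000)
print("block hand",cast(d,px([[555,180],[626,183],[621,316],[549,312]]),.043)[:,:2]*1000)
```

```text
cam [0.3653 0.032  1.2128]
platepix [176 183 186] [153 158 148] [176 183 184]
hsv plate [ 26  11 184] table [ 81  16 158] block [ 16 110 132] board [ 28  99 185] riser [ 13 192 163] head [96 33 77]
plate corners hand [[639.2379 239.6046]
 [577.1452 119.5101]
 [495.548  162.0727]
 [560.7026 283.816 ]]
eye hand [[594.0412 174.1564]
 [573.2315 134.3044]
 [512.4761 166.2102]
 [535.097  207.3961]]
board hand [[ 695.2696  -66.6918]
 [ 690.     -241.0961]
 [ 440.8223 -233.9207]
 [ 445.2392  -59.4493]]
riser hand [[ 669.7635 -141.2404]
 [ 671.621  -232.5694]
 [ 556.4243 -228.0948]
 [ 556.5943 -138.6351]]
head hand [[ 613.3234 -183.2237]]
block hand [[ 572.8932  -87.9013]
 [ 571.8353 -136.5585]
 [ 480.1685 -133.3253]
 [ 481.8217  -84.4932]]
```

Run:
```python
from h import *
d=get_image("top"); c=d["color"]; hsv=cv2.cvtColor(c,cv2.COLOR_BGR2HSV)
k=8
big=cv2.resize(c,None,fx=k,fy=k,interpolation=cv2.INTER_CUBIC); hb=cv2.cvtColor(big,cv2.COLOR_BGR2HSV); H,S,V=[hb[...,i].astype(int) for i in range(3)]
def comp(m,u,v,ret=cv2.RETR_EXTERNAL):
    n,l=cv2.connectedComponents(m.astype(np.uint8)); m=(l==l[v*k,u*k]).astype(np.uint8)
    K=cv2.findContours(m,ret,cv2.CHAIN_APPROX_NONE)[0]
    return [(q[:,0]+.5)/k-.5 for q in sorted(K,key=cv2.contourArea)[::-1]]
def rect(n,uv,z):
    P=cast(d,uv,z)[:,:2]*1000; r=cv2.minAreaRect(P.astype(np.float32)); print(n,r)
B=big.astype(int); warm=B[...,2]-B[...,0]
K=comp((warm>1)&(V>165),262,200,cv2.RETR_CCOMP); print([len(q) for q in K[:4]])
rect("plate",K[0],.006); rect("eye",K[1],.006)
K=comp(S>55,420,220); rect("board",K[0],.012)
m=(V<100)&(S<90); K=comp(m,412,165); P=cast(d,K[0],.076)[:,:2]*1000; print("head",cv2.minEnclosingCircle(P.astype(np.float32)), cv2.fitEllipse(P.astype(np.float32)))
m=(S>70)&(V<150)&(S<150); K=comp(m,385,200); rect("block",K[0],.043)
# stud head in scene
d=get_image("scene"); print(cast(d,np.array([[(595+.5)/4-.5+255,(149+.5)/4-.5+180]]),.076)*1000)
```

```text
[1250, 652, 434, 87]
plate ((569.4685668945312, 203.37100219726562), (139.45558166503906, 93.71208190917969), 63.008140563964844)
eye ((553.5405883789062, 172.00131225585938), (50.1595458984375, 72.4854736328125), 62.95274353027344)
board ((567.4727172851562, -149.6859893798828), (177.98760986328125, 251.4056854248047), 88.46814727783203)
head ((613.0121459960938, -182.74876403808594), 29.1160831451416) ((613.2386474609375, -182.45706176757812), (55.96401596069336, 57.65608596801758), 45.19483184814453)
block ((558.5252685546875, -117.060302734375), (178.1866455078125, 174.52464294433594), 51.855892181396484)
[[ 609.9767 -184.4668   76.    ]]
```

```bash
cat >> h.py <<'E'
th=-1.53; Rf=R.from_euler('z',th,degrees=True); O=np.array([.5799,-.1320,0]); F=lambda x,y,z:O+Rf.apply([x/1e3,y/1e3,z/1e3])
# tool down, tool y along direction with yaw a (deg)
down=lambda a:R.from_euler('z',a-90,degrees=True)*R.from_rotvec([0,np.pi,0])
E
python3 - <<'E'
from h import *
p=F(-128,20,253);print(p); s,w=rel(p,down(90+th)); print(s,w)
print(s/6)
E
A='[[-0.38,-0.44,0,0,0,0,0],[-0.76,-0.88,0,0,0,0,0],[-0.76,-0.88,0,0,0,0,0]]'; true
```

```text
[ 0.4525 -0.1086  0.253 ]
[-4.5567 -5.3053  0.0028] [-0.0005 -0.0001 -0.8262]
[-0.7594 -0.8842  0.0005]
```

```bash
python3 -m inch '[[-0.38,-0.44,0,0,0,0,0],[-0.76,-0.88,0,0,0,0,0]]'; python3 -m inch '[[-0.38,-0.44,0,0,0,0,0],[-0.76,-0.88,0,0,0,0,0]]'; python3 -m inch '[[-0.38,-0.44,0,0,0,0,0],[-0.76,-0.88,0,0,0,0,0]]';  python3 -m inch '[[-0.38,-0.44,0,0,0,0,0],[-0.76,-0.88,0,0,0,0,0]]'
```

```text
time_s: 0.55
position: [0.2926, 0.4686, 0.2525]
tcp_rot: [-0.682, -3.066, 0.001]
contact_force: [1.4, -0.5, 1.0]
gripper_width: 0.0588
gripper_force: 0.0
time_s: 0.75
position: [0.3202, 0.371, 0.2533]
tcp_rot: [0.685, 3.066, 0.001]
contact_force: [0.9, 0.2, 1.3]
gripper_width: 0.0282
gripper_force: 0.0
time_s: 0.95
position: [0.3471, 0.2746, 0.2535]
tcp_rot: [0.685, 3.066, 0.001]
contact_force: [2.1, -0.7, -0.3]
gripper_width: 0.0003
gripper_force: 0.0
time_s: 1.15
position: [0.3739, 0.1783, 0.2535]
tcp_rot: [0.685, 3.066, 0.002]
contact_force: [1.4, -0.7, 0.2]
gripper_width: -0.0003
gripper_force: 0.0
```

```bash
python3 -m inch '[[-0.38,-0.44,0,0,0,0,0],[-0.76,-0.88,0,0,0,0,0]]'; python3 -m inch '[[-0.38,-0.44,0,0,0,-0.25,0],[-0.76,-0.88,0,0,0,-0.5,0],[-0.76,-0.88,0,0,0,-0.826,0],[-0.76,-0.88,0,0,0,-0.826,0],[-0.76,-0.88,0,0,0,-0.826,0]]'; python3 -c "
from h import *
print(rel(F(-128,20,42+2),down(90+th)))"
```

```text
time_s: 1.35
position: [0.4008, 0.082, 0.2536]
tcp_rot: [0.685, 3.065, 0.002]
contact_force: [1.6, 0.1, -0.2]
gripper_width: -0.0003
gripper_force: 0.0
time_s: 1.85
position: [0.4319, -0.0278, 0.2533]
tcp_rot: [0.045, 3.141, 0.001]
contact_force: [-0.3, -0.1, -1.0]
gripper_width: 0.0002
gripper_force: 0.0
(array([-0.2282, -0.8022,  2.093 ]), array([ 0.001 ,  0.0001, -0.0036]))
```

```bash
python3 -m inch '[[-0.12,-0.4,0,0,0,0,0],[-0.228,-0.802,0.2,0,0,0,0],[-0.228,-0.802,0.6,0,0,0,0],[-0.228,-0.802,1,0,0,0,0],[-0.228,-0.802,1,0,0,0,0]]'; python3 -m inch '[[0,0,0.4,0,0,0,0],[0,0,0.75,0,0,0,0],[0,0,1,0,0,0,0],[0,0,1,0,0,0,0]]';  python3 -m inch '[[0,0,0.06,0,0,0,0],[0,0,0.09,0,0,0,0]]'; python3 -c "
from h import *
print(rel(F(-10.5-11,20,42+2),down(90+th)))"
```

```text
time_s: 2.35
position: [0.4498, -0.1072, 0.1494]
tcp_rot: [-0.043, -3.133, 0.001]
contact_force: [-0.2, 0.2, 0.6]
gripper_width: -0.0003
gripper_force: 0.0
time_s: 2.75
position: [0.4517, -0.1073, 0.0523]
tcp_rot: [-0.041, -3.137, -0.0]
contact_force: [-0.0, 0.1, 0.2]
gripper_width: 0.0003
gripper_force: 0.0
time_s: 2.95
position: [0.454, -0.1082, 0.0458]
tcp_rot: [0.041, 3.139, 0.001]
contact_force: [-0.2, -1.1, -0.1]
gripper_width: 0.0001
gripper_force: 0.0
(array([-1.0494, -0.0047,  0.0204]), array([0.0018, 0.0051, 0.0009]))
```

```bash
python3 -m inch '[[-0.15,0,0.01,0,0,0,0],[-0.3,0,0.02,0,0,0,0],[-0.45,0,0.02,0,0,0,0],[-0.6,0,0.02,0,0,0,0],[-0.75,0,0.02,0,0,0,0],[-0.88,-0.003,0.02,0,0,0,0],[-0.94,-0.003,0.02,0,0,0,0],[-0.96,-0.004,0.02,0,0,0,0]]'; python3 -m inch '[[-0.02,0,0,0,0,0,0],[-0.04,0,0,0,0,0,0],[-0.06,0,0,0,0,0,0]]'; python3 -m inch '[[-0.02,0,0,0,0,0,0],[-0.03,0,0,0,0,0,0],[-0.03,0,0,0,0,0,0]]'; python3 -c "
from h import *
p=read_state();print(Rf.inv().apply(p['position']-O))
d=get_image('top');cv2.imwrite('pics/p1.png',cv2.resize(d['color'][140:245,340:450],None,fx=5,fy=5,interpolation=2))"
```

```text
time_s: 3.75
position: [0.5493, -0.1115, 0.0431]
tcp_rot: [0.042, 3.14, 0.0]
contact_force: [-1.7, 0.1, 1.3]
gripper_width: -0.0001
gripper_force: 0.6
time_s: 4.05
position: [0.5544, -0.1119, 0.0424]
tcp_rot: [-0.042, -3.141, -0.0]
contact_force: [-1.9, 0.6, 1.2]
gripper_width: -0.0001
gripper_force: 0.6
time_s: 4.35
position: [0.5578, -0.112, 0.0423]
tcp_rot: [0.042, 3.141, -0.0]
contact_force: [0.3, -0.3, -0.1]
gripper_width: 0.0003
gripper_force: 0.0
[-0.0226  0.0195  0.0423]
```

View pics/p1.png

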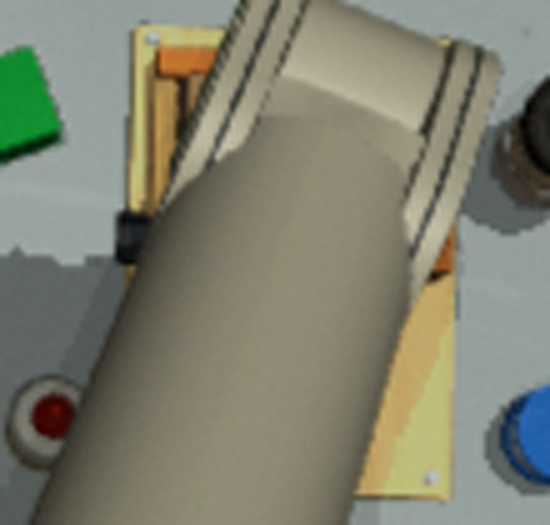

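The arm hides most of the block. Its far end, at about (195,85) in this crop, is near the stop. I'll push on in small steps until the force rises.

```bash
for i in 1; do python3 -m inch '[[-0.015,0,0,0,0,0,0],[-0.02,0,0,0,0,0,0]]'; python3 -m inch '[[-0.01,0,0,0,0,0,0],[-0.02,0,0,0,0,0,0]]';python3 -m inch '[[-0.01,0,0,0,0,0,0],[-0.02,0,0,0,0,0,0]]'; done | grep -E "pos|force"
```

```text
position: [0.5583, -0.1121, 0.042]
contact_force: [-8.8, 1.2, 5.5]
gripper_force: 4.2
position: [0.5584, -0.1121, 0.0416]
contact_force: [-18.0, 1.8, 12.3]
gripper_force: 9.1
position: [0.5585, -0.1122, 0.0411]
contact_force: [-28.9, 3.0, 20.3]
gripper_force: 14.2
```

```bash
python3 -m inch '[[0.2,0,0,0,0,0,0],[0.25,0,-0.3,0,0,0,0],[0.25,0,-0.8,0,0,0,0],[0.25,0,-1,0,0,0,0]]'|grep -E "pos|contact"; python3 -m inch '[[0,0,-0.4,0,0,0,0.6],[0,0.3,-0.6,0,0,0,0.6],[0,0.8,-0.6,0,0,0,0.6],[0,1,-0.6,0,0,0,0.6],[0,1,-0.6,0,0,0,0.6]]'|grep -E "pos|contact";  python3 - <<'E'
from h import *
e=np.array([.5536,.1722]);u=np.array([np.cos(np.radians(63)),np.sin(np.radians(63))]); t=e+.085*u
print(t,rel(np.r_[t,.2],down(63)))
d=get_image('top');cv2.imwrite('pics/p2.png',cv2.resize(d['color'][140:245,230:450],None,fx=3.6,fy=3.6,interpolation=2))
E
```

```text
position: [0.54, -0.1121, 0.1461]
contact_force: [1.0, -0.1, 0.1]
position: [0.5415, -0.0073, 0.2023]
contact_force: [0.2, -0.4, 0.5]
[0.5922 0.2479] (array([-0.4533,  2.5628,  0.0273]), array([ 0.003 , -0.0001,  0.9006]))
```

View pics/p2.png

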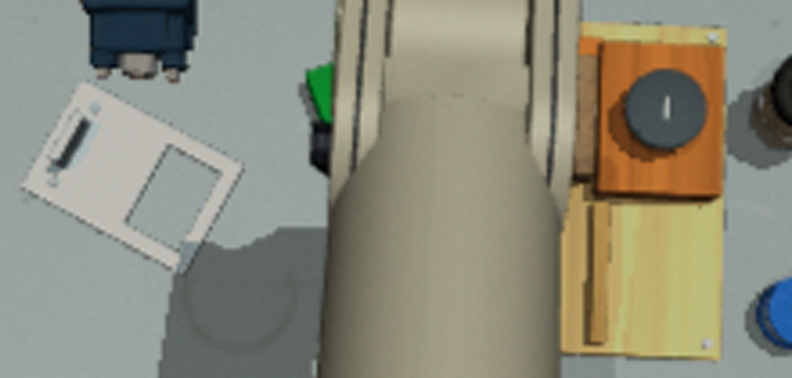

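The block now lies up against the stop: its edge runs at crop (580–600, 55–180), ending level with the riser as expected. The plate is undisturbed. On to the tab.

```bash
python3 -m inch '[[-0.08,0.43,0,0,0,0,0.6],[-0.15,0.85,0,0,0,0,0.6]]'|grep -E "pos|contact";python3 -m inch '[[-0.08,0.43,0,0,0,0,0.6],[-0.15,0.85,0,0,0,0,0.6]]'|grep -E "pos|contact"; python3 -m inch '[[-0.08,0.43,0,0,0,0.3,0.6],[-0.153,0.86,0,0,0,0.6,0.6],[-0.153,0.86,0,0,0,0.9,0.6],[-0.153,0.86,0,0,0,0.9,0.6],[-0.153,0.86,0,0,0,0.9,0.6]]'|grep -E "pos|contact"
python3 - <<'E'
from h import *
e=np.array([.5536,.1722]);u=np.array([np.cos(np.radians(63)),np.sin(np.radians(63))]); t=e+.085*u
print(t,rel(np.r_[t,.035],down(63)), read_state()["gripper_width"])
d=get_image('top');print(cast(d,[[(78.5)/3.8-.5+230,152.5/3.8-.5+140]],.041))
E
```

```text
position: [0.5591, 0.0714, 0.2027]
contact_force: [1.3, 0.4, -0.6]
position: [0.5766, 0.1575, 0.2024]
contact_force: [0.5, 0.8, -0.2]
position: [0.5941, 0.2408, 0.2023]
contact_force: [0.2, -1.0, -0.4]
[0.5922 0.2479] (array([0.0509, 0.0566, 1.6729]), array([-0.0019,  0.0018, -0.0079])) 0.05131403358485564
[[0.5859 0.2413 0.041 ]]
```

```bash
python3 -m inch '[[0.05,0.05,0.4,0,0,-0.008,0.6],[0.05,0.057,0.8,0,0,-0.008,0.6],[0.05,0.057,1,0,0,-0.008,0.6],[0.05,0.057,1,0,0,-0.008,0.6]]'|grep -E "pos|contact"; python3 -m inch '[[0,0,0.3,0,0,0,0.6],[0,0,0.55,0,0,0,0.6],[0,0,0.7,0,0,0,0.6],[0,0,0.7,0,0,0,0.6]]'; python3 -m inch '[[0,0,0,0,0,0,0],[0,0,0,0,0,0,0],[0,0,0,0,0,0,0],[0,0,0,0,0,0,0],[0,0,0,0,0,0,0]]'
```

```text
position: [0.5901, 0.2483, 0.0996]
contact_force: [-1.1, -0.5, -0.8]
time_s: 7.7
position: [0.5913, 0.2496, 0.0317]
tcp_rot: [-0.735, -3.053, 0.002]
contact_force: [0.1, -0.1, 0.1]
gripper_width: 0.0511
gripper_force: 0.0
time_s: 8.2
position: [0.5925, 0.2508, 0.0338]
tcp_rot: [0.735, 3.053, 0.002]
contact_force: [-1.7, -0.5, 5.9]
gripper_width: 0.007
gripper_force: 59.5
```

```bash
python3 -m inch '[[0,0,-0.2,0,0,0,0],[0,0,-0.5,0,0,0,0],[0,0,-0.9,0,0,0,0],[0,0,-1,0,0,0,0]]'|grep -E "pos|rot|contact|width|gripper"; python3 -m inch '[[0,0,-0.4,0,0,-0.3,0],[0,0,-0.8,0,0,-0.6,0],[0,0,-1,0,0,-0.9,0],[0,0,-1,0,0,-0.9,0],[0,0,-1,0,0,-0.9,0]]'|grep -E "pos|rot|contact|width|gripper"
python3 - <<'E'
from h import *
print(rel(F(35,40,230),down(90+th)))
d=get_image('top');k=8;c=d['color'];s=read_state();z=s['position'][2]-.0338
cv2.imwrite('pics/p3.png',cv2.resize(c[100:260,180:380],None,fx=3.6,fy=3.6,interpolation=2))
E
cat > plan.py <<'E'
import numpy as np,cv2
from scipy.spatial.distance import cdist
def box(a,b,c,d,n=40):
    a_=np.linspace(a,b,n);c_=np.linspace(c,d,12);return np.array([(x,y) for x in a_ for y in c_])
obs={'head':box(-29,29,26,33),'stem':box(-6,6,5,26),'boss':box(-20,20,0,5),'riser':box(-47.5,97,-12,0,80)}
pl=np.r_[box(-35,-23,-3,3),box(23,105,-3,3,80)]
def clr(s,h,f):
    f=np.radians(f);P=pl@np.array([[np.cos(f),np.sin(f)],[-np.sin(f),np.cos(f)]])+[s,h]
    return {k:round(cdist(P,o).min(),1) for k,o in obs.items()}
E
python3 - <<'E'
from plan import *
for w in [(-20,60,30),(-15,45,30),(-12,40,30),(-8,36,30),(-4,34,30),(0,32,30),(4,30,30),(6,30,28),(8,27,24),(10,24,18),(11,20,12),(11,18,8),(11,16,4),(11,14,0)]: print(w,clr(*w))
E
```

```text
position: [0.5936, 0.251, 0.1371]
tcp_rot: [0.735, 3.05, 0.007]
contact_force: [0.6, -0.4, 0.0]
gripper_width: 0.0072
gripper_force: 58.7
position: [0.5913, 0.2505, 0.2315]
tcp_rot: [-0.041, -3.141, -0.0]
contact_force: [-0.4, 0.3, -1.9]
gripper_width: 0.007
gripper_force: 58.7
(array([-0.3368, -3.4271,  0.0136]), array([ 0.0004, -0.0016,  0.0011]))
(-20, 60, 30) {'head': np.float64(16.0), 'stem': np.float64(38.0), 'boss': np.float64(44.6), 'riser': np.float64(39.9)}
(-15, 45, 30) {'head': np.float64(4.4), 'stem': np.float64(27.9), 'boss': np.float64(29.1), 'riser': np.float64(24.9)}
(-12, 40, 30) {'head': np.float64(1.4), 'stem': np.float64(23.2), 'boss': np.float64(23.3), 'riser': np.float64(19.9)}
(-8, 36, 30) {'head': np.float64(0.1), 'stem': np.float64(20.3), 'boss': np.float64(17.8), 'riser': np.float64(15.9)}
(-4, 34, 30) {'head': np.float64(1.1), 'stem': np.float64(16.4), 'boss': np.float64(14.1), 'riser': np.float64(13.9)}
(0, 32, 30) {'head': np.float64(2.9), 'stem': np.float64(12.4), 'boss': np.float64(10.4), 'riser': np.float64(11.9)}
(4, 30, 30) {'head': np.float64(4.9),
[... 182 characters left out ...]
64(10.9)}
(8, 27, 24) {'head': np.float64(1.4), 'stem': np.float64(5.8), 'boss': np.float64(5.7), 'riser': np.float64(10.1)}
(10, 24, 18) {'head': np.float64(2.2), 'stem': np.float64(5.0), 'boss': np.float64(5.8), 'riser': np.float64(10.3)}
(11, 20, 12) {'head': np.float64(3.9), 'stem': np.float64(4.9), 'boss': np.float64(5.2), 'riser': np.float64(9.8)}
(11, 18, 8) {'head': np.float64(4.7), 'stem': np.float64(5.4), 'boss': np.float64(5.6), 'riser': np.float64(10.2)}
(11, 16, 4) {'head': np.float64(7.2), 'stem': np.float64(5.8), 'boss': np.float64(5.8), 'riser': np.float64(10.6)}
(11, 14, 0) {'head': np.float64(9.0), 'stem': np.float64(6.0), 'boss': np.float64(6.0), 'riser': np.float64(11.0)}
```

View pics/p3.png

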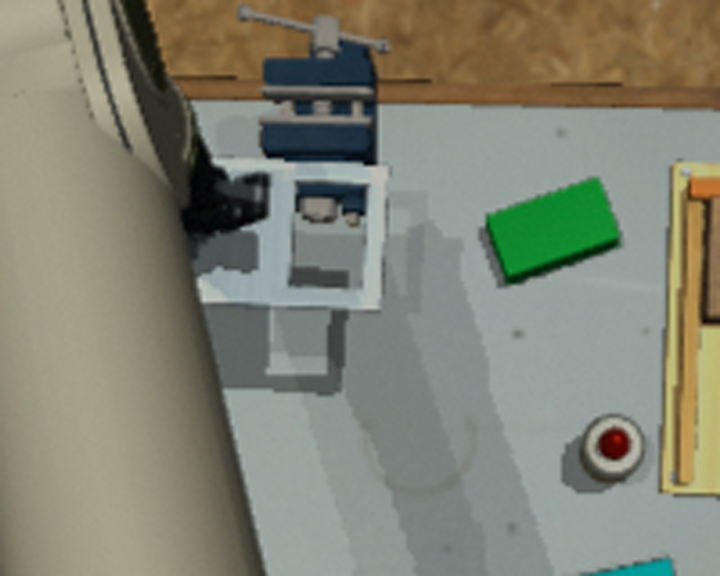

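The plate is held level. In the crop, the nose corners are at (388,166) and (380,310), and the eye is bounded by (296,182)–(362,292). I'll work out its offset in the hand and better waypoints.

Run:
```python
from h import *
from plan import *
d=get_image('top');s=read_state();R0=R.from_rotvec(s['tcp_rot']);p=s['position']
P=cast(d,np.array([[388,166],[380,310],[296,182],[366,182],[291,288],[362,292]])/3.6+[180,100],p[2]-.0278)
print("tool frame mm: x,y",R0.inv().apply(P-p)*1000); print(p,s['tcp_rot'])
for f in (30,27,24,20,16,12,8,4,0):
    b=max(((min(clr(a,h,f).values()),a,h) for a in np.arange(2,16,1) for h in np.arange(10,40,1)))
    print(f,b,clr(b[1],b[2],f))
for h in (45,42,40,38,36,34,32): print(h,max((min(clr(a,h,30).values()),a) for a in np.arange(-26,8,1)))
```

```text
tool frame mm: x,y [[ -47.547  -119.3934   27.828 ]
 [  45.3265 -119.8646   28.0619]
 [ -34.4631  -61.6459   27.7896]
 [ -36.5009 -106.0596   27.8393]
 [  33.9259  -63.0701   27.9632]
 [  34.3971 -107.8704   28.0197]]
[0.5908 0.2504 0.2303] [-0.0401 -3.1388  0.0019]
30 (np.float64(4.9), np.int64(7), np.int64(30)) {'head': np.float64(4.9), 'stem': np.float64(5.4), 'boss': np.float64(5.2), 'riser': np.float64(9.9)}
27 (np.float64(4.2), np.int64(9), np.int64(29)) {'head': np.float64(4.2), 'stem': np.float64(4.2), 'boss': np.float64(5.5), 'riser': np.float64(10.5)}
24 (np.float64(3.6), np.int64(10), np.int64(29)) {'head': np.float64(3.6), 'stem': np.float64(3.8), 'boss': np.float64(7.1), 'riser': np.float64(12.0)}
20 (np.float64(3.7), np.int64(11), np.int64(26)) {'head': np.float64(3.7), 'stem': np.float64(3.7), 'boss': np.float64(6.3), 'riser': np.float64(11.2)}
16 (np.float64(3.5), np.int64(11), np.int64(26)) {'head': np.float64(3.5), 'stem': np.float64(4.3), 'boss': np.float64(8.7), 'riser': np.float64(13.5)}
12 (np.float64(3.9), np.int64(12), np.int64(23)) {'head': np.float64(4.8), 'stem': np.float64(3.9), 'boss': np.float64(8.0), 'riser': np.float64(12.8)}
8 (np.float64(4.7), np.int64(11), np.int64(18)) {'head': np.float64(4.7), 'stem': np.float64(5.4), 'boss': np.float64(5.6), 'riser': np.float64(10.2)}
4 (np.float64(6.0), np.int64(9), np.int64(16)) {'head': np.float64(6.1), 'stem': np.float64(7.8), 'boss': np.float64(6.0), 'riser': np.float64(10.6)}
0 (np.float64(7.1), np.int64(2), np.int64(15)) {'head': np.float64(8.0), 'stem': np.float64(15.0), 'boss': np.float64(7.1), 'riser': np.float64(12.0)}
45 (np.float64(15.4), np.int64(-26))
42 (np.float64(15.4), np.int64(-26))
40 (np.float64(15.4), np.int64(-26))
38 (np.float64(13.9), np.int64(-25))
36 (np.float64(11.9), np.int64(-22))
34 (np.float64(9.9), np.int64(-19))
32 (np.float64(7.9), np.int64(-15))
```

```bash
cat >> h.py <<'E'
fx=Rf.apply([1,0,0]); Et=np.array([-.0009,-.0848,.0308]); stud=np.array([.6134,-.1828,.043])
def way(s,h,f):
    Rw=R.from_rotvec(fx*np.radians(f))*down(90+th)
    return stud+Rf.apply([0,s/1e3,h/1e3])-Rw.apply(Et),Rw
def eye():
    st=read_state();Rw=R.from_rotvec(st['tcp_rot']);e=Rf.inv().apply(st['position']+Rw.apply(Et)-stud)*1000
    q=(Rf.inv()*Rw*down(90).inv()).as_rotvec(degrees=True)
    print("eye rel seat mm",e,"rot deg",q,"F",st['contact_force'])
def plan(*W):
    for w in W: a,b=rel(*way(*w)); print(w,a.round(3),b.round(3))
E
python3 - <<'E'
from h import *
eye(); plan((-26,110,30))
E
```

```text
eye rel seat mm [-33.2761 347.6221 156.6318] rot deg [-0.0708  0.1439  0.0672] F [-0.047   0.5649 -0.4986]
(-26, 110, 30) [-0.328 -4.004  0.087] [-1.05  -0.006  0.001]
```

```bash
python3 -m inch '[[-0.04,-0.48,0,0,0,0,0],[-0.08,-0.96,0,0,0,0,0],[-0.08,-1,0,0,0,0,0]]'|grep -E "pos|contact|width";python3 -m inch '[[-0.04,-0.48,0,0,0,0,0],[-0.08,-0.96,0,0,0,0,0],[-0.08,-1,0,0,0,0,0]]'|grep -E "pos|contact|width";python3 -m inch '[[-0.04,-0.48,0,0,0,0,0],[-0.08,-0.96,0,0,0,0,0],[-0.08,-1,0,0,0,0,0]]'|grep -E "pos|contact|width"; python3 -m inch '[[-0.04,-0.3,0.01,-0.25,0,0,0],[-0.08,-0.6,0.03,-0.5,0,0,0],[-0.08,-0.8,0.06,-0.75,0,0,0],[-0.08,-1,0.087,-1,0,0,0],[-0.08,-1,0.087,-1,0,0,0],[-0.08,-1,0.087,-1,0,0,0]]'|grep -E "pos|contact|width|rot"
python3 - <<'E'
from h import *
eye(); plan((-26,110,30),(-26,60,30),(-26,45,30),(-25,37,30),(-15,33,30),(0,31.5,30),(7,30,30))
E
```

```text
position: [0.5976, 0.142, 0.2313]
contact_force: [0.1, -1.1, -0.7]
gripper_width: 0.0066
position: [0.6025, 0.042, 0.2315]
contact_force: [-0.5, -1.0, -1.8]
gripper_width: 0.0072
position: [0.6075, -0.0579, 0.2315]
contact_force: [-0.4, -1.1, -1.3]
gripper_width: 0.0074
position: [0.6136, -0.1519, 0.2214]
tcp_rot: [0.045, 3.041, 0.776]
contact_force: [0.8, 0.6, -1.1]
gripper_width: 0.0074
eye rel seat mm [ -0.0747 -28.7535 110.7194] rot deg [28.6208  0.2302 -0.1437] F [ 0.7967  0.5981 -1.135 ]
(-26, 110, 30) [ 0.003  0.013 -0.001] [-0.048 -0.006 -0.007]
(-26, 60, 30) [ 0.001 -0.226  0.438] [-0.048 -0.006 -0.007]
(-26, 45, 30) [ 0.    -0.298  0.57 ] [-0.048 -0.006 -0.007]
(-25, 37, 30) [-0.    -0.328  0.645] [-0.048 -0.006 -0.007]
(-15, 33, 30) [-0.    -0.259  0.728] [-0.048 -0.006 -0.007]
(0, 31.5, 30) [ 0.    -0.135  0.813] [-0.048 -0.006 -0.007]
(7, 30, 30) [ 0.   -0.08  0.86] [-0.048 -0.006 -0.007]
```

```bash
python3 -m inch '[[0,-0.1,0.2,-0.048,0,0,0],[0,-0.226,0.438,-0.048,-0.006,-0.007,0],[0,-0.298,0.57,-0.048,-0.006,-0.007,0],[0,-0.298,0.57,-0.048,-0.006,-0.007,0],[0,-0.298,0.57,-0.048,-0.006,-0.007,0]]'|grep -E "contact|width"
python3 - <<'E'
from h import *
eye(); plan((-25,37,30),(-15,33,30),(0,31.5,30),(7,30,30))
a=[get_image(n)['color'] for n in('scene','top')]
c=np.hstack([cv2.resize(a[0][185:285,340:440],None,fx=4,fy=4,interpolation=2),cv2.resize(a[1][130:230,350:450],None,fx=4,fy=4,interpolation=2)]);cv2.imwrite('pics/p4.png',c)
E
```

```text
contact_force: [-0.1, 0.5, -0.5]
gripper_width: 0.0072
eye rel seat mm [  2.2326 -23.0937  47.9368] rot deg [30.0164 -0.154   0.4387] F [-0.1168  0.4757 -0.5067]
(-25, 37, 30) [ 0.016 -0.071  0.085] [0.001 0.001 0.016]
(-15, 33, 30) [ 0.015 -0.004  0.17 ] [0.001 0.001 0.016]
(0, 31.5, 30) [0.015 0.118 0.258] [0.001 0.001 0.016]
(7, 30, 30) [0.014 0.171 0.306] [0.001 0.001 0.016]
```

View pics/p4.png

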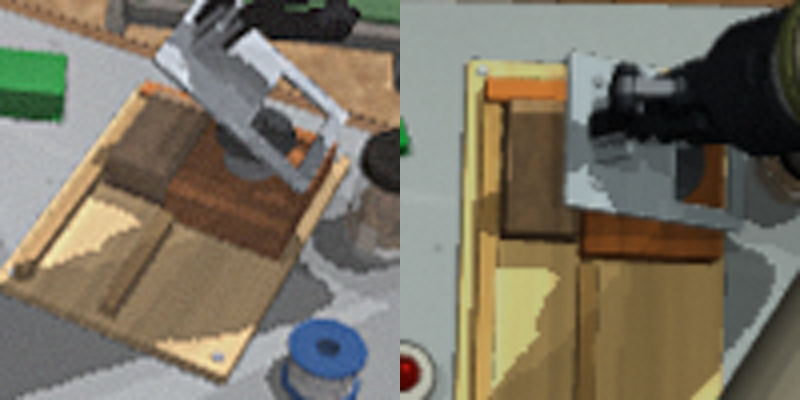

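The plate's eye comes down over the head with the nose on the far side, clear of the jar, and the block is still home. Threading it in.

```bash
python3 -m inch '[[0.015,-0.06,0.06,0,0,0.016,0],[0.015,-0.071,0.085,0,0,0.016,0],[0.015,-0.04,0.13,0,0,0.016,0],[0.015,-0.004,0.17,0,0,0.016,0],[0.015,-0.004,0.17,0,0,0.016,0],[0.015,-0.004,0.17,0,0,0.016,0]]'|grep -E "contact|width"
python3 - <<'E'
from h import *
eye(); plan((-15,33,30),(-5,32,30),(3,31,30),(8,30,29))
E
```

```text
contact_force: [-0.5, -0.3, -0.9]
gripper_width: 0.0072
eye rel seat mm [ -0.3486 -15.5588  32.3664] rot deg [30.035  -0.0406 -0.043 ] F [-0.5498 -0.3459 -0.9168]
(-15, 33, 30) [-0.003  0.008 -0.002] [ 0.001  0.002 -0.001]
(-5, 32, 30) [-0.003  0.09   0.057] [ 0.001  0.002 -0.001]
(3, 31, 30) [-0.003  0.154  0.105] [ 0.001  0.002 -0.001]
(8, 30, 29) [-0.003  0.198  0.154] [ 0.036  0.002 -0.001]
```

```bash
python3 -m inch '[[0,0.05,0.028,0,0,0,0],[0,0.09,0.057,0,0,0,0],[0,0.13,0.085,0,0,0,0],[0,0.154,0.105,0,0,0,0],[0,0.175,0.125,0.01,0,0,0],[0,0.19,0.142,0.02,0,0,0],[0,0.19,0.142,0.02,0,0,0]]'|grep -E "contact|width"
python3 - <<'E'
from h import *
eye(); plan((9,29,27),(10,29,24),(11,26.5,20),(11,25.5,16),(11.5,22.5,12),(11,18,8),(10,16,4),(10,14,0))
a=[get_image(n)['color'] for n in('scene','top')]
c=np.hstack([cv2.resize(a[0][185:285,340:440],None,fx=4,fy=4,interpolation=2),cv2.resize(a[1][130:230,350:450],None,fx=4,fy=4,interpolation=2)]);cv2.imwrite('pics/p5.png',c)
E
```

```text
contact_force: [0.2, -0.5, -2.2]
gripper_width: 0.0069
eye rel seat mm [-0.2828  7.5683 30.054 ] rot deg [29.4535 -0.0343 -0.031 ] F [ 0.215  -0.5455 -2.1522]
(9, 29, 27) [-0.003  0.02   0.053] [ 0.086  0.001 -0.001]
(10, 29, 24) [-0.003  0.041  0.103] [ 0.19   0.001 -0.001]
(11, 26.5, 20) [-0.003  0.051  0.191] [ 0.33   0.001 -0.001]
(11, 25.5, 16) [-0.003  0.056  0.262] [ 0.47   0.001 -0.001]
(11.5, 22.5, 12) [-0.002  0.05   0.354] [ 0.609  0.001 -0.001]
(11, 18, 8) [-0.002  0.025  0.453] [ 0.749  0.001 -0.001]
(10, 16, 4) [-0.002  0.002  0.529] [ 0.888  0.001 -0.001]
(10, 14, 0) [-0.002 -0.016  0.609] [ 1.028  0.001 -0.001]
```

View pics/p5.png

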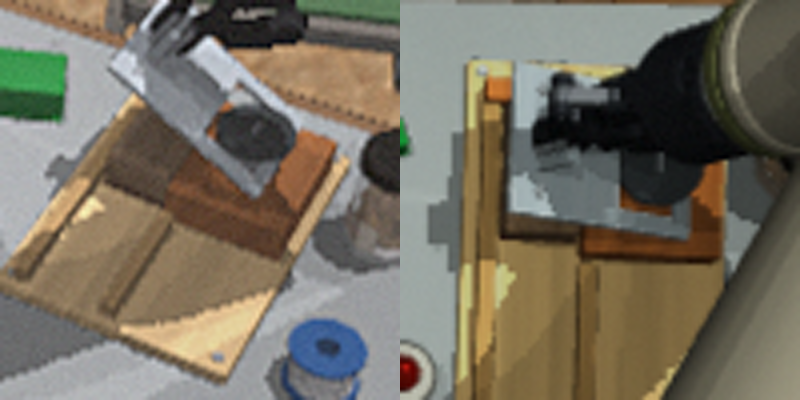

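The nose bar has gone under the head, with the head above the eye at about scene crop (258,135). Levelling now, in small steps.

```bash
python3 -m inch '[[0,0.02,0.053,0.086,0,0,0],[0,0.041,0.103,0.19,0,0,0],[0,0.041,0.103,0.19,0,0,0]]'|grep -E "contact|width"; python3 -c "
from h import *
eye()"; python3 -m inch '[[0,0.005,0.04,0.06,0,0,0],[0,0.013,0.095,0.14,0,0,0],[0,0.013,0.095,0.14,0,0,0]]'|grep -E "contact|width"
python3 - <<'E'
from h import *
eye(); plan((11,25.5,16),(11.5,22.5,12),(11,18,8),(10,16,4),(10,14,0))
E
```

```text
contact_force: [0.6, 1.3, -1.5]
gripper_width: 0.0072
eye rel seat mm [ 0.1934 11.3784 29.2254] rot deg [24.0256 -0.0376  0.09  ] F [ 0.5681  1.312  -1.4753]
contact_force: [0.4, 0.1, -1.4]
gripper_width: 0.0071
eye rel seat mm [-0.3634 11.3449 25.1602] rot deg [19.9991  0.0061  0.0038] F [ 0.4178  0.1462 -1.3988]
(11, 25.5, 16) [-0.004  0.017  0.056] [ 0.14 -0.    0.  ]
(11.5, 22.5, 12) [-0.004  0.027  0.147] [ 0.279 -0.     0.   ]
(11, 18, 8) [-0.004  0.018  0.249] [ 0.419 -0.     0.   ]
(10, 16, 4) [-0.004  0.008  0.327] [ 0.558 -0.     0.   ]
(10, 14, 0) [-0.004  0.003  0.409] [ 0.698 -0.     0.   ]
```

```bash
python3 -m inch '[[0,0.01,0.03,0.07,0,0,0],[0,0.017,0.06,0.14,0,0,0],[0,0.025,0.105,0.21,0,0,0],[0,0.027,0.147,0.279,0,0,0],[0,0.027,0.147,0.279,0,0,0]]'|grep -E "contact|width"
python3 - <<'E'
from h import *
eye(); plan((11,20,10),(11,18,8),(11,16,5),(10.5,14,2),(10,13,0))
E
```

```text
contact_force: [-0.2, 0.6, -1.4]
gripper_width: 0.007
eye rel seat mm [-0.1977 12.5553 22.3168] rot deg [11.9607  0.0254  0.0914] F [-0.1993  0.563  -1.4422]
(11, 20, 10) [-0.003 -0.01   0.049] [ 0.068 -0.001  0.003]
(11, 18, 8) [-0.003 -0.005  0.098] [ 0.138 -0.001  0.003]
(11, 16, 5) [-0.003  0.003  0.164] [ 0.243 -0.001  0.003]
(10.5, 14, 2) [-0.003  0.003  0.228] [ 0.348 -0.001  0.003]
(10, 13, 0) [-0.003  0.001  0.268] [ 0.418 -0.001  0.003]
```

```bash
python3 -m inch '[[0,-0.01,0.049,0.068,0,0,0],[0,-0.005,0.098,0.138,0,0,0],[0,0.003,0.164,0.243,0,0,0],[0,0.003,0.228,0.348,0,0,0],[0,0.001,0.268,0.418,0,0,0],[0,0.001,0.268,0.418,0,0,0],[0,0.001,0.268,0.418,0,0,0]]'|grep -E "contact|width"
python3 - <<'E'
from h import *
eye(); plan((5,12,0),(0,11,0),(0,6,0),(0,3,0))
a=[get_image(n)['color'] for n in('scene','top')]
c=np.hstack([cv2.resize(a[0][185:285,340:440],None,fx=4,fy=4,interpolation=2),cv2.resize(a[1][130:230,350:450],None,fx=4,fy=4,interpolation=2)]);cv2.imwrite('pics/p6.png',c)
E
```

```text
contact_force: [-1.1, 0.4, -1.2]
gripper_width: 0.007
eye rel seat mm [-0.4356  7.7824 13.5685] rot deg [ 0.0434 -0.0133 -0.0679] F [-1.1478  0.4394 -1.2014]
(5, 12, 0) [-0.003 -0.028  0.016] [ 0.002  0.    -0.002]
(0, 11, 0) [-0.004 -0.078  0.026] [ 0.002  0.    -0.002]
(0, 6, 0) [-0.003 -0.078  0.076] [ 0.002  0.    -0.002]
(0, 3, 0) [-0.003 -0.078  0.106] [ 0.002  0.    -0.002]
```

View pics/p6.png

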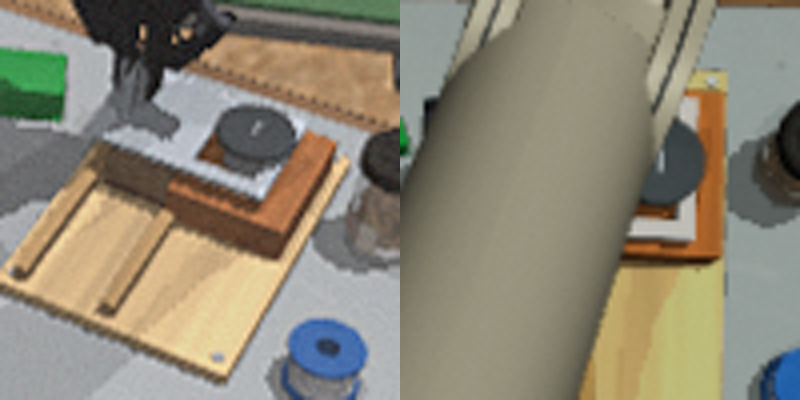

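The plate is level under the head, with the stem inside the eye. Next I'll slide it and lower it over the boss.

```bash
python3 -m inch '[[0,-0.03,0.016,0,0,0,0],[-0.003,-0.06,0.022,0,0,0,0],[-0.003,-0.078,0.03,0,0,0,0],[-0.003,-0.078,0.05,0,0,0,0],[-0.003,-0.078,0.05,0,0,0,0]]'|grep -E "contact|width"; python3 -c "
from h import *
eye();plan((0,3,0))"; python3 -m inch '[[0,0,0.02,0,0,0,0],[0,0,0.03,0,0,0,0],[0,0,0.03,0,0,0,0]]'|grep -E "contact|width"; python3 -c "
from h import *
eye();plan((0,3,0))"
```

```text
contact_force: [-1.1, 0.4, -1.3]
gripper_width: 0.0069
eye rel seat mm [-0.3382 -0.0874  8.1692] rot deg [ 0.0407  0.0062 -0.0981] F [-1.1322  0.4136 -1.2884]
(0, 3, 0) [-0.002  0.001  0.052] [ 0.001 -0.    -0.003]
contact_force: [-0.7, 0.1, -1.3]
gripper_width: 0.0072
eye rel seat mm [-0.2162  0.1522  5.2966] rot deg [ 0.0359 -0.0015 -0.0707] F [-0.6952  0.066  -1.3126]
(0, 3, 0) [-0.001 -0.001  0.023] [ 0.001  0.    -0.002]
```

```bash
python3 -m inch '[[0,0,0.01,0,0,0,0],[0,0,0.015,0,0,0,0],[0,0,0.015,0,0,0,0]]'|grep -E "contact"; python3 -m inch '[[0,0,0.005,0,0,0,0],[0,0,0.01,0,0,0,0]]'|grep -E "contact";  python3 -m inch '[[0,0,0.005,0,0,0,0],[0,0,0.01,0,0,0,0]]'|grep -E "contact"; python3 -c "
from h import *
eye();print(read_state()['time_s'])"
```

```text
contact_force: [-0.6, 0.5, -1.4]
contact_force: [-1.0, 1.6, 0.2]
contact_force: [-6.0, 1.8, 14.1]
eye rel seat mm [-0.0541  0.007   2.8946] rot deg [ 0.066  -0.0253 -0.0843] F [-6.0173  1.7847 14.0769]
16.1
```

```bash
python3 -m inch '[[0,0,-0.012,0,0,0,0],[0,0,-0.012,0,0,0,0]]'|grep -E "contact"; python3 -m inch '[[0,0,0,0,0,0,0.4],[0,0,0,0,0,0,0.4],[0,0,0,0,0,0,0.4],[0,0,0,0,0,0,0.4],[0,0,-0.1,0,0,0,0.4]]'|grep -E "contact|width"; python3 -m inch '[[0,0,-0.3,0,0,0,0.4],[0,0,-0.7,0,0,0,0.4],[0,0,-1,0,0,0,0.4]]'|grep -E "contact|width";python3 -m inch '[[0,0.3,-0.4,0,0,0,0.4],[0,0.6,-0.8,0,0,0,0.4],[0,1,-0.8,0,0,0,0.4]]'|grep -E "contact|pos";python3 -m inch '[[0,0.5,0,0,0,0,0.4],[0,1,0,0,0,0,0.4],[0,1,0,0,0,0,0.4]]'|grep -E "contact|pos";python3 -m inch '[[0,0.5,0,0,0,0,0.4],[0,1,0,0,0,0,0.4],[0,1,0,0,0,0,0.4]]'|grep -E "contact|pos"
python3 - <<'E'
from h import *
a=[get_image(n)['color'] for n in('scene','top')]
c=np.hstack([cv2.resize(a[0][185:285,340:440],None,fx=4,fy=4,interpolation=2),cv2.resize(a[1][140:240,350:450],None,fx=4,fy=4,interpolation=2)]);cv2.imwrite('pics/p7.png',c)
E
```

```text
contact_force: [0.9, 0.5, -1.5]
contact_force: [-0.3, 0.8, -0.5]
gripper_width: 0.0343
contact_force: [1.8, -0.6, -0.0]
gripper_width: 0.0341
position: [0.6194, 0.0003, 0.274]
contact_force: [0.7, -0.5, -0.3]
position: [0.6196, 0.1113, 0.2671]
contact_force: [-0.2, 0.9, -0.3]
position: [0.6216, 0.2109, 0.2668]
contact_force: [-0.7, 0.9, -0.7]
```

View pics/p7.png

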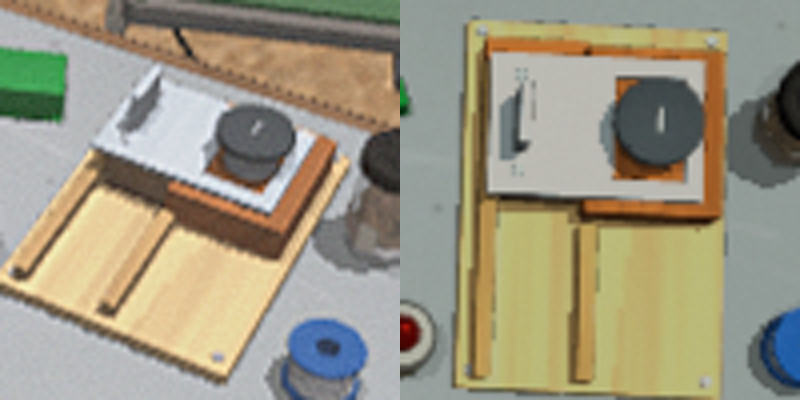

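The plate lies across the block, with the boss and stud inside the eye and the block's near end level with the plate edge. I'll check the numbers on its corners.

Run:
```python
from h import *
d=get_image('top'); P=cast(d,(np.array([[704,63],[703,200],[488,191],[491,53]])-[400,0]+.5)/4-.5+[350,140],.049)
Q=Rf.inv().apply(P-stud)*1000; print(Q,Q.mean(0),"yaw",[np.degrees(np.arctan2(*(Q[i]-Q[j])[[1,0]])) for i,j in((0,1),(3,2))],np.degrees(np.arctan2(-(Q[3]-Q[0])[0],(Q[3]-Q[0])[1])))
```

```text
[[ 46.0849 -33.1961   6.    ]
 [-44.8483 -34.2834   6.    ]
 [-45.5974 104.8467   6.    ]
 [ 46.2376 106.1144   6.    ]] [ 0.4692 35.8704  6.    ] yaw [np.float64(0.6850483698483804), np.float64(0.7909147903784391)] -0.0627860042352731
```

Expected centre is (0, 35) and I measured (0.5, 35.9), square within about 0.5°. The plate is seated, so I'm handing in.

```bash
python3 -c "
from rig import *
print(finish_job(), read_state()['time_s'])"
```

```text
the job is handed in; nothing more can be done
the job is handed in; nothing more can be done
```

The job is handed in: the block is home against the end stop, and the plate lies flat and square over the boss under the stud head (within about 1 mm), with the gripper clear and nothing else moved, in about 18 of the 70 s.

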